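# Seat the hub flange on the jig's locating pin and hold it down

### The arm

A 7-joint arm with a two-finger parallel gripper is mounted at the origin on the work surface. World frame = base frame: x ahead of the robot, y to its left, z up, the work surface at z = 0. Lengths are in mm, angles in rad, forces in N, time in s.
With the tool pointing down it reaches from about 400 to 875 mm from the base axis. Payload 4.4 kg.
Tool frame: the origin (TCP) lies midway between the tips of the shut fingers; the grasp point (between the pads) lies ctrl.grip_depth behind it (ctrl.grip_depth is the distance from the TCP to the grasp point, in mm); z points along the fingers, y is the line along which they close (so a half turn about z gives the same grasp; the last joint's range is limited). The gripper opens to 85 mm and grips with 20 to 120 N. Pads are 22 mm wide; open, the fingers measure 114 mm over their backs; the gripper's body (76 mm by 85 mm) begins 54 mm behind the grasp point. The pads swing forward as they close: fully open they stand 13 mm farther back than shut.
Start: joints at [1.26, 0.628, 0.038, 1.517, -0.027, 0.996, -0.02], TCP at [157.563, -630.628, 231.313] pointing down, gripper open.
Joint ranges: [-3.06, 3.06], [-0.37, 2.12], [-1.25, 1.32], [0.18, 2.47], [-1.1, 4.24], [0.23, 1.98], [-2.94, 2.94]. Speed limits (rad/s): [2.57, 2.57, 3.14, 3.14, 3.14, 3.14, 3.14].

### API

Orientations are given as [roll, pitch, yaw] about the fixed x, y, z axes, in that order (R = Rz(yaw) Ry(pitch) Rx(roll)).
In Python, from cell import ctrl gives the robot as it stands.
- The arm moves only by the tool carry_out, never from a script. Its argument "deltas" is one flat list of numbers, 7 for each row, row after row: the turn, a rotation vector about the tool's x, y, z in degrees, then the shift along the tool's x, y, z in m, then the closure, from -1 (fully open) to 1 (shut). In form: [wx, wy, wz, dx, dy, dz, claw, wx, wy, wz, dx, dy, dz, claw, ...]. A call has 1 to 12 rows; each row shifts and turns the commanded pose from where the row before left it, along the tool's axes as they then stand; what a row does not reach is not made up. A row lasts 1/8 s, in which the tool goes at most 62.5 mm and 10.7 degrees, less where a joint would pass 70% of its speed; a pose out of reach is approached as far as the arm can. A call with a gripper value outside its range is refused whole. The fingers move at their own pace and stop on an object; the grip force is fixed at half the most. Time passes only in rows, so rows that do not move let the fingers close. It gives the time, the measured TCP pose, the force, the opening and the grip force at its end, in the units of the state.
- ctrl.read_state(): the state, without advancing time (a new reading comes with each control period).
- ctrl.get_image(name): name is "side" or "top"; returns the picture (400x640x3 uint8, red, green, blue); there is no depth.
- ctrl.calibration(name): a dict with "mtx" (3x3 intrinsics, pixels), "distortion" ([k1, k2, p1, p2, k3] as OpenCV has them; the pictures are not rectified), "R" (3x3) and "t" (3): a world point X has camera coordinates R X + t. Camera axes: x right, y down, z forward; pixel columns grow to the right and rows downward; lengths in mm; the calibration is good to about 2 mm. A picture is of the moment at which its call begins. calibration takes no time and is no camera call.
- ctrl.finish_job(): hands the job in; it is judged then, once.
The state is a dict: "clock": time; "qpos": joint angles; "qd": joint speeds; "tau": joint torques, N m; "eef_pos": TCP position; "tool_rot": TCP orientation; "force": force on the tool from outside, world axes, zero at the start; "torque": the same for the moment, N m; "width": finger opening in mm; "gripper_force": force on a finger pad.
Only numpy, scipy, OpenCV 4.12 (cv2) and the standard library are available. Lean on these libraries where they do the work, as an engineer would, in place of code of your own. Each camera call takes 0.05 s, during which the arm holds its last target. There are 200 camera calls.

### The job

Slide the jig's brass pin guard by its black grip all the way to the red end stop, then pick the bronze hub flange off the parts ledge, slide it over the jig's locating pin until it drops on, and press it fully down against the sprung copper seat. Finish while still holding the flange pressed fully down with the gripper, and leave the clay cup and the iron swivel pin standing where they are.

Things in the scene. Friction and masses are not known exactly. Their poses are not given: they have to be found in the camera images.
- jig: Fixed flange-seating jig. Origin on the bench (z=0) below the pin axis, z up. Dark steel base 120x120x24 mm centred there; a green rail (30 mm wide, top at 44 mm) runs along +y to a red end stop (y 195 to 207 mm, 54 mm high). On the axis a round copper seat, 68 mm diameter, top 34 mm above the bench, 26 when fully pressed, with the steel locating pin standing through it.
- pin_tip (a point): Centre of the tip of the steel locating pin, on the jig's z axis, 46 mm above the bench. The upright pin is 16 mm in diameter, its last 3.5 mm tapering to 11 mm, and stands 12 mm out of the unpressed seat. Hidden under the brass guard at the start.
- seat_rest (a point): Fixed point on the pin axis, 34 mm above the bench: where the centre of the flange's underside lies once it has dropped on and is not yet pressed.
- guard (a joint): Brass pin guard's position along the jig's +y, m: 0 = over the pin, 0.090 = against the red end stop. Starts at 0 to 0.025; about 2.5 N friction, stays where left. A plate 50 mm wide, 4 mm thick, top at 54 mm above the bench, free edge at jig y = -36 mm plus this value; the flange is sure to fit beside it only at the stop.
- guard_grip (a point): Point in the guard's black upright grip, 80 mm above the bench, at jig x = 0, y = 87.5 mm plus the guard's position. The grip is 16 mm thick along the jig's y, 30 mm wide along its x, and stands from 56 to 96 mm height; clear all round above 56 mm.
- seat (a joint): How far the sprung copper seat is pressed down, in m: 0 = up, 0.008 = fully down on its stop. The spring pushes back with about 7 N at the start and 14 N fully down; the flange's own weight does not move it.
- flange: Loose bronze hub flange, about 0.4 kg, standing on the ledge. Origin at the centre of its underside, z up. Round disc 72 mm diameter, 10 mm thick, with a round hub 34 mm diameter rising to 60 mm (grip the hub about 40 mm above the underside). In the underside a central blind bore, 19 mm diameter, 28 mm deep, fits over the pin; yaw does not matter.
- ledge: Fixed wooden parts ledge 340 x 110 x 16 mm, origin at the centre of its underside on the bench, long side along its x; the top, on which the parts stand, is 16 mm above the bench. At its +x end a small open brass gate 45 mm high runs 85 mm outward. At least 50 mm clear of its -y side stands a fixed wooden block with a copper wheel body under a toggle clamp, 180 mm high.
- cup: Bystander: loose blue glazed clay bearing cup, 56 mm diameter, 36 mm high, standing on the ledge about 120 mm from the flange along the ledge's x (it and the flange may change places). Origin at the centre of its underside.
- swivel_pin: Bystander: loose iron swivel pin standing on its 30 mm diameter head on the ledge, shank 14 mm, 50 mm high. Origin at the centre of its underside.
Mind the look-alikes: they are no part of the job. What is shaped like the flange but green or pink is not meant.

How it is judged (in metres and radians):
On the way, in this order (a step that is already met when the one before it is completed fails the run):
1. the guard is slid to its end stop (within 4 mm) (value of joint guard above 0.086 m), for 0.2 s.
2. the flange has dropped over the locating pin (underside at least 8 mm below the pin's tip, within 3 mm of its axis, guard still open) (horizontal distance between flange and pin_tip below 0.003 m and z of flange in the frame of pin_tip below -0.008 m and angle between flange's own z axis and vertical below 0.08 rad and value of joint guard above 0.086 m), for 0.1 s.
At the end, for the whole second after the job is handed in: The fingers hold the flange down (more than 3 N on it) so that the sprung seat is pressed more than 6.5 of its 8 mm, with the flange level (within 0.08 rad) and within 3 mm of the pin axis, the guard within 4 mm of its end stop, and the cup and swivel pin upright within 20 mm of where they stood (value of joint guard above 0.086 m and horizontal distance between flange and pin_tip below 0.003 m and z of flange in the frame of seat_rest below -0.0062 m and angle between flange's own z axis and vertical below 0.08 rad and value of joint seat above 0.0065 m and contact force between the fingers and flange above 3 N and distance of each of cup, swivel_pin from where it was at the start of the episode below 0.02 m and angle between each of cup, swivel_pin's own z axis and vertical below 0.2 rad); the arm keeps its last pose, push and grip.
It fails at once if the clay cup is knocked over or shifted more than 20 mm (distance of cup from where it was at the start of the episode above 0.02 m or angle between cup's own z axis and vertical above 0.3 rad).
It fails at once if the swivel pin is knocked over or shifted more than 20 mm (distance of swivel_pin from where it was at the start of the episode above 0.02 m or angle between swivel_pin's own z axis and vertical above 0.3 rad).
It also fails if it takes over 48 s, if anything falls off the work surface, if the arm or the gripper's body presses on something with over 40 N, if the wrist force passes 120 N, or if a joint passes its speed limit or range.

## Working session

There is one attempt and no reset: what is moved stays moved. The work goes in short steps, Python scripts to look and compute and a tool call to move; the robot and the scene stay as the last step left them, time stands still between calls to the robot, and variables do not carry over. Pictures are saved under pics/ and viewed, at most 10 in all, crops included, and the job is handed in when it is done.

Besides the shell and the picture viewer there is one more tool, called after "Emit:" as name(argument=value, ...), one argument or row to a line, values as JSON. carry_out: Moves the arm, as the interface text tells. Its arguments: {"type":"object","properties":{"deltas":{"type":"array"}},"required":["deltas"]}

```bash
mkdir -p pics; python3 - <<'E'
from cell import ctrl
import cv2,numpy as np
for n in("side","top"):
    im=ctrl.get_image(n); cv2.imwrite(f"pics/{n}0.png",im[:,:,::-1]); c=ctrl.calibration(n)
    print(n,np.round(c["mtx"],1).tolist(),np.round(c["distortion"],4),np.round(c["R"],3).tolist(),np.round(c["t"],1), np.round(-np.array(c["R"]).T@np.array(c["t"])))
s=ctrl.read_state();print(s,ctrl.grip_depth)
E
```

```text
side [[441.3, 0.0, 320.5], [0.0, 441.3, 202.8], [0.0, 0.0, 1.0]] [-0.0088  0.      0.      0.      0.    ] [[0.976, -0.22, -0.001], [-0.139, -0.614, -0.777], [0.17, 0.758, -0.629]] [-469.4   65.3 1066. ] [ 285. -871.  721.]
top [[480.9, 0.0, 318.9], [0.0, 480.9, 202.2], [0.0, 0.0, 1.0]] [-0.1479  0.      0.      0.      0.    ] [[0.022, -1.0, 0.01], [-0.98, -0.024, -0.199], [0.199, -0.005, -0.98]] [-121.4  499.7 1026.1] [ 288. -104. 1106.]
{'clock': 0.1, 'qpos': array([ 1.26020708,  0.62923276,  0.03843458,  1.51828032, -0.02698183,
        0.99632335, -0.02001378]), 'qd': array([-0.00141109, -0.00182944,  0.00027659, -0.00324941, -0.0004704 ,
       -0.00073268,  0.0010356 ]), 'tau': array([ 2.55490755e-03, -5.64530540e+01,  1.23027887e+00, -1.93973798e+01,
        1.13065308e-02,  5.39062894e-03, -1.86459424e-06]), 'eef_pos': array([ 157.41970313, -630.05881729,  230.49046406]), 'tool_rot': array([-3.13986675e+00,  2.60815626e-05,  2.44793330e-01]), 'force': array([0.37092846, 0.74389926, 0.6395809 ]), 'torque': array([ 0.03563325, -0.02259735,  0.02772542]), 'gripper_force': 0.0, 'width': 85.12125501416985} 18.700000000000003
```

View pics/side0.png

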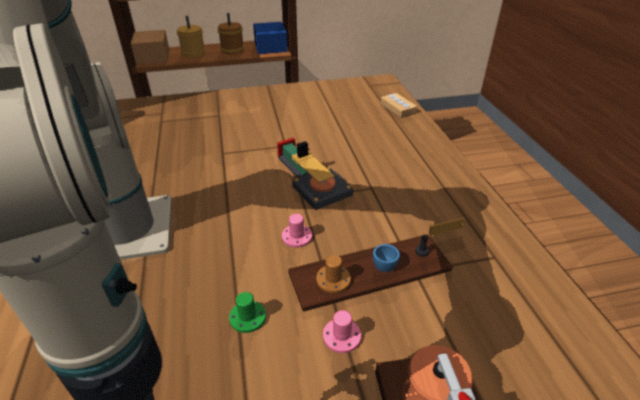

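View pics/top0.png

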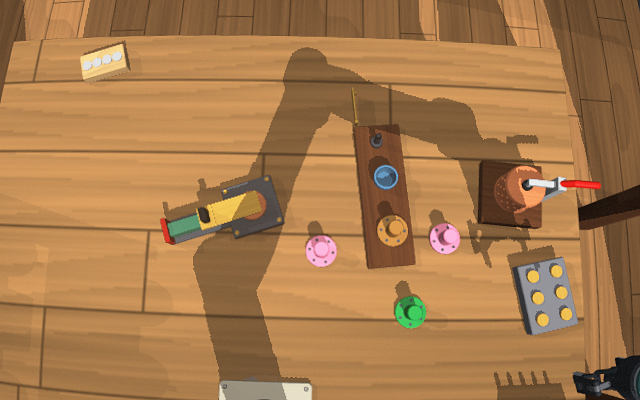

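The side view shows the jig at about (320,185) with its red stop at (287,147). The bronze flange is at (334,272), the cup at (386,258) and the swivel pin at (423,245). In the top view the jig is at about (250,207), the red stop at (167,231), the grip at (204,214), the flange at (393,230), the cup at (386,177) and the swivel pin at (377,140).

```bash
cat > h.py <<'E'
import cv2,numpy as np
from cell import ctrl
def ray(n,uv):
    c=ctrl.calibration(n);R=np.array(c["R"]);t=np.array(c["t"])
    p=cv2.undistortPoints(np.array(uv,float).reshape(-1,1,2),np.array(c["mtx"]),np.array(c["distortion"])).reshape(-1,2)
    return -R.T@t,np.c_[p,np.ones(len(p))]@R
def plane(n,uv,z):
    o,d=ray(n,uv); return o+d*((z-o[2])/d[:,2])[:,None]
def cross(ua,ub):
    (o,d),(p,e)=ray("side",[ua]),ray("top",[ub]); d,e=d[0],e[0]
    k=np.linalg.lstsq(np.c_[d,-e],p-o,rcond=None)[0]; a,b=o+k[0]*d,p+k[1]*e
    return (a+b)/2,np.linalg.norm(a-b)
def proj(n,X):
    c=ctrl.calibration(n)
    return cv2.projectPoints(np.array(X,float).reshape(-1,1,3),cv2.Rodrigues(np.array(c["R"]))[0],np.array(c["t"]),np.array(c["mtx"]),np.array(c["distortion"]))[0].reshape(-1,2)
E
python3 - <<'E'
import cv2,numpy as np
t=cv2.imread("pics/top0.png");s=cv2.imread("pics/side0.png")
r=lambda i,x0,y0,w,h:cv2.resize(i[y0:y0+h,x0:x0+w],(400,300),interpolation=cv2.INTER_CUBIC)
cv2.imwrite("pics/c1.png",np.vstack([np.hstack([r(t,155,165,140,105),r(t,350,180,80,60)]),np.hstack([r(s,260,130,100,75),r(s,290,230,100,75)])]))
hsv=cv2.cvtColor(t,cv2.COLOR_BGR2HSV)
for p in[(168,230),(393,227),(385,238),(260,205),(230,210),(204,214),(275,215),(180,228),(262,205)]: print(p,hsv[p[1],p[0]])
E
```

```text
(168, 230) [ 12 131  74]
(393, 227) [ 16 166 223]
(385, 238) [ 15 151 210]
(260, 205) [ 17 168 170]
(230, 210) [ 22 164 242]
(204, 214) [14 76 67]
(275, 215) [ 9 32 80]
(180, 228) [ 71  96 157]
(262, 205) [ 11 157 166]
```

View pics/c1.png

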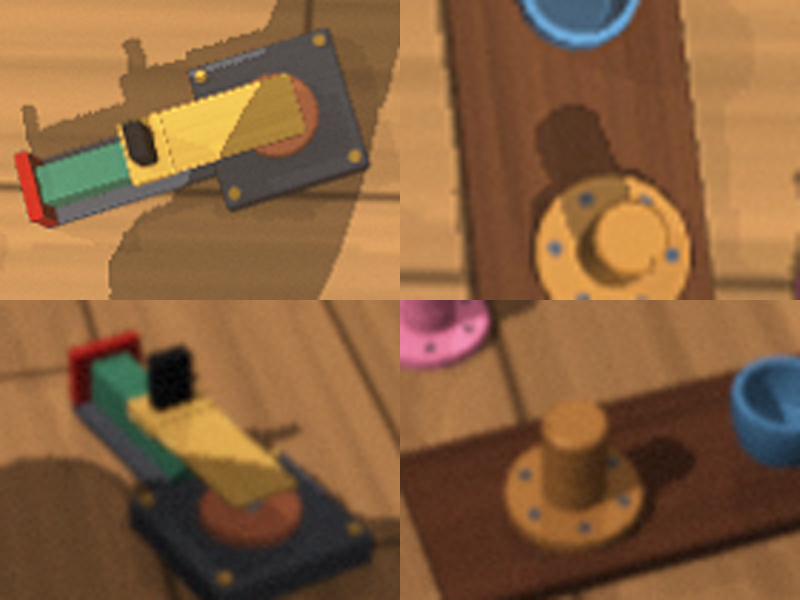

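The crops show four base screws, in the top view at (225,191.6), (266.7,179), (279.3,219.6) and (236.9,232.6). The black grip is at (204,215) and the flange hub top at (396.4,227.6) in the top view and (333.5,260.5) in the side view.

```bash
cat > m.py <<'E'
from h import *
T=[(225,191.6),(266.7,179),(279.3,219.6),(236.9,232.6)]
S=[(296.75,179.25),(330,167.5),(349,187),(316.3,199.3)]
P=np.array([cross(a,b)[0] for a,b in zip(S,T)]);print("screws x",P.round(1).tolist(),[round(cross(a,b)[1],1) for a,b in zip(S,T)])
Q=plane("top",T,25);W=plane("side",S,25)
for n,A in(("top",Q),("side",W)):
    d=(A[0]-A[1])+(A[3]-A[2]);print(n,A.mean(0).round(1),"yaw +y dir",np.degrees(np.arctan2(d[1],d[0])).round(1),"edges",np.linalg.norm(A-np.roll(A,1,0),axis=1).round(1))
print("hub",cross((333.5,260.5),(396.4,227.6)),plane("top",[(396.4,227.6)],76),plane("side",[(333.5,260.5)],76))
print("grip",cross((302.7,143),(204,215)),plane("top",[(204,215)],96),plane("side",[(302.7,143)],96))
def fit(n,f,lo,hi,box,z):
    im=cv2.imread(f);hsv=cv2.cvtColor(im,cv2.COLOR_BGR2HSV);m=cv2.inRange(hsv,lo,hi);k=np.zeros_like(m);x0,y0,x1,y1=box;k[y0:y1,x0:x1]=255;m&=k
    c=max(cv2.findContours(m,0,1)[0],key=cv2.contourArea)[:,0].astype(np.float32);p=plane(n,c,z)[:,:2].astype(np.float32)
    return p,cv2.minEnclosingCircle(p),cv2.minAreaRect(p)
for n,f,b in(("top","pics/top0.png",(365,205,412,250)),("side","pics/side0.png",(310,272,356,295))):
    p,c,r=fit(n,f,(8,120,110),(24,255,255),b,26);print("disc",n,c,r)
for n,f,b in(("top","pics/top0.png",(155,210,185,250)),("side","pics/side0.png",(270,130,300,160))):
    p,c,r=fit(n,f,(0,170,60),(6,255,255),b,54);print("red",n,r)
for n,f,b in(("top","pics/top0.png",(365,160,405,195)),("side","pics/side0.png",(370,240,402,275))):
    p,c,r=fit(n,f,(95,80,60),(115,255,255),b,52);print("cup",n,c)
print("swivel",cross((423,238),(377,136)), plane("top",[(377,140)],40))
E
python3 m.py
```

```text
screws x [[482.7, 107.5, 14.8], [522.5, 4.5, 105.3], [502.1, -31.1, 61.6], [466.1, 86.6, -59.3]] [np.float64(91.7), np.float64(32.8), np.float64(86.7), np.float64(44.1)]
top [496.2  43.6  25. ] yaw +y dir 108.7 edges [100.3 100.8 100.2 100.8]
side [498.8  48.1  25. ] yaw +y dir -161.3 edges [101.5 105.9 102.4  99.8]
hub (array([ 444.83831127, -279.32644666,   76.77191101]), np.float64(0.0800713087941396)) [[ 444.91585819 -279.45303109   76.        ]] [[ 445.0703215  -278.61466585   76.        ]]
grip (array([460.54179178, 135.02193598, 100.94725124]), np.float64(4.248604687542806)) [[459.23548163 136.3015341   96.        ]] [[464.13962685 143.3855195   96.        ]]
disc top ((455.4052734375, -270.2823181152344), 72.5997314453125) ((454.0760498046875, -269.6481628417969), (101.70433807373047, 107.46844482421875), 1.075885534286499)
disc side ((443.3672790527344, -280.4735412597656), 36.23295593261719) ((442.447998046875, -289.196044921875), (50.8296012878418, 70.41120910644531), 77.2599868774414)
red top ((426.3360290527344, 231.4888916015625), (63.979278564453125, 16.68255043029785), 27.89240074157715)
red side ((417.6463928222656, 212.00050354003906), (97.91342163085938, 43.23591613769531), 47.493621826171875)
cup top ((564.2073974609375, -259.7076416015625), 28.356792449951172)
cup side ((560.8007202148438, -271.5015563964844), 38.88725662231445)
swivel (array([ 657.73371272, -239.6875255 ,   57.88932619]), np.float64(3.751894215319394)) [[ 656.16670297 -242.34471784   40.        ]]
```

Emit:
carry_out(
  deltas=[0,0,-4.7,0,0,0,-1,0,0,0,0.0385,-0.024,0,-1,0,0,0,0.0385,-0.024,0,-1,0,0,0,0.0385,-0.024,0,-1,0,0,0,0.0385,-0.024,0,-1,0,0,0,0.0385,-0.024,0,-1,0,0,0,0.0385,-0.024,0,-1,0,0,0,0.0385,-0.024,0,-1,0,0,0,0.0385,-0.024,0,-1,0,0,0,0.0385,-0.024,0,-1,0,0,0,0.0385,-0.024,0,-1],
)

```text
clock: 1.48
eef_pos: [445.8, -278.5, 231.1]
tool_rot: [-3.141, 0.0, 0.327]
force: [0.2, -0.3, -0.4]
width: 85.8
gripper_force: 0.0
```

```bash
cat > d.py <<'E'
import sys
from h import *
from scipy.spatial.transform import Rotation as Ro
s=ctrl.read_state();R=Ro.from_euler("xyz",s["tool_rot"])
x=np.array([float(v) for v in sys.argv[1:4]]);W=Ro.from_euler("xyz",[180,0,float(sys.argv[4])],degrees=True)
print("clk",s["clock"],"pos",s["eef_pos"].round(1),"rpy",np.degrees(s["tool_rot"]).round(2),"F",s["force"].round(1),"w",round(s["width"],1),s["gripper_force"])
print("turn deg",np.degrees((R.inv()*W).as_rotvec()).round(2),"shift after turn mm",W.inv().apply(x-s["eef_pos"]).round(1),"before",R.inv().apply(x-s["eef_pos"]).round(1))
E
python3 d.py 460 136 231 18.7
```

```text
clk 1.475 pos [ 445.8 -278.5  231.1] rpy [-1.7998e+02  2.0000e-02  1.8720e+01] F [ 0.2 -0.3 -0.4] w 85.8 0.0
turn deg [-0.02  0.02  0.02] shift after turn mm [ 1.464e+02 -3.880e+02  1.000e-01] before [ 1.465e+02 -3.880e+02  2.000e-01]
```

Emit:
carry_out(
  deltas=[0,0,0,0.0146,-0.0388,0,-1,0,0,0,0.0146,-0.0388,0,-1,0,0,0,0.0146,-0.0388,0,-1,0,0,0,0.0146,-0.0388,0,-1,0,0,0,0.0146,-0.0388,0,-1,0,0,0,0.0146,-0.0388,0,-1,0,0,0,0.0146,-0.0388,0,-1,0,0,0,0.0146,-0.0388,0,-1,0,0,0,0.0146,-0.0388,0,-1,0,0,0,0.0146,-0.0388,0,-1,0,0,0,0,0,0.03,-1,0,0,0,0,0,0.03,-1],
)

```text
clock: 2.98
eef_pos: [458.8, 135.4, 170.6]
tool_rot: [-3.142, -0.001, 0.328]
force: [0.9, -0.1, 0.4]
width: 85.5
gripper_force: 0.0
```

```bash
python3 d.py 460 136 63 18.7; python3 - <<'E'
from h import *
s=ctrl.get_image("side")[:,:,::-1];t=ctrl.get_image("top")[:,:,::-1]
cv2.imwrite("pics/side1.png",s);cv2.imwrite("pics/top1.png",t)
r=lambda i,x0,y0,w,h:cv2.resize(i[y0:y0+h,x0:x0+w],(400,300),interpolation=cv2.INTER_CUBIC)
cv2.imwrite("pics/c2.png",np.hstack([r(t,140,150,160,120),r(s,240,90,160,120)]))
E
```

```text
clk 2.975 pos [458.8 135.4 170.6] rpy [-1.800e+02 -4.000e-02  1.882e+01] F [ 0.9 -0.1  0.4] w 85.5 0.0
turn deg [-0.   -0.04  0.12] shift after turn mm [  1.3  -0.2 107.6] before [  1.2  -0.2 107.6]
```

View pics/c2.png

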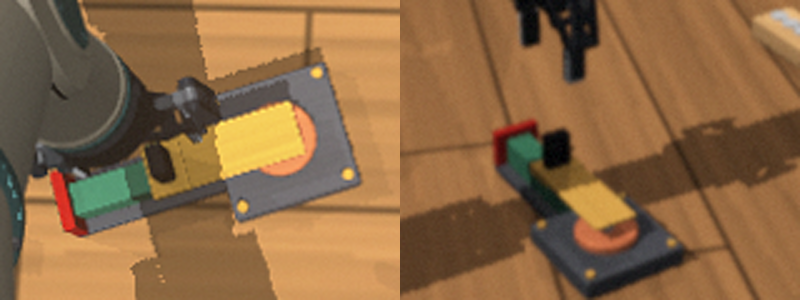

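The crop shows the open fingers above the black grip, which is at about (204,214) in the top view, with nothing else around it.

Emit:
carry_out(
  deltas=[0,0,0,0.004,-0.0014,0.027,-1,0,0,0,0,0,0.027,-1,0,0,0,0,0,0.027,-1,0,0,0,0,0,0.0265,-1,0,0,0,0,0,0,1,0,0,0,0,0,0,1,0,0,0,0,0,0,1,0,0,0,0,0,0,1,0,0,0,0,0,0,1,0,0,0,0,0,0,1,0,0,0,0,0,0,1,0,0,0,0,0,0,1],
)

```text
clock: 4.58
eef_pos: [462.9, 137.9, 65.0]
tool_rot: [-3.141, -0.002, 0.328]
force: [-0.0, 1.4, 5.4]
width: 15.0
gripper_force: 58.4
```

Emit:
carry_out(
  deltas=[0,0,0,0,-0.012,0,1,0,0,0,0,-0.012,0,1,0,0,0,0,-0.012,0,1,0,0,0,0,-0.012,0,1,0,0,0,0,-0.012,0,1,0,0,0,0,-0.012,0,1,0,0,0,0,0,0,1],
)

```text
clock: 5.45
eef_pos: [439.1, 206.9, 65.0]
tool_rot: [-3.141, -0.002, 0.329]
force: [-2.6, 0.9, 6.7]
width: 15.2
gripper_force: 58.8
```

```bash
python3 d.py 440 210 65 18.7
```

```text
clk 5.45 pos [439.1 206.9  65. ] rpy [-1.7995e+02 -1.0000e-01  1.8850e+01] F [-2.6  0.9  6.7] w 15.2 58.82301092147827
turn deg [-0.05 -0.1   0.15] shift after turn mm [ 1.9 -2.7 -0. ] before [ 1.9 -2.7  0. ]
```

Emit:
carry_out(
  deltas=[0,0,0,0,-0.002,0,1,0,0,0,0,-0.002,0,1,0,0,0,0,0,0,1],
)

```text
clock: 5.82
eef_pos: [438.4, 208.9, 65.0]
tool_rot: [3.141, -0.002, 0.327]
force: [-0.3, -1.2, 7.1]
width: 14.9
gripper_force: 58.9
```

Emit:
carry_out(
  deltas=[0,0,0,0,-0.002,0,1,0,0,0,0,-0.002,0,1,0,0,0,0,0,0,1],
)

```text
clock: 6.2
eef_pos: [437.2, 212.2, 65.0]
tool_rot: [3.14, -0.001, 0.327]
force: [-0.3, -2.8, 6.5]
width: 15.2
gripper_force: 59.1
```

Emit:
carry_out(
  deltas=[0,0,0,0,-0.002,0,1,0,0,0,0,-0.002,0,1,0,0,0,0,0,0,1],
)

```text
clock: 6.58
eef_pos: [437.2, 212.2, 65.0]
tool_rot: [3.136, -0.001, 0.324]
force: [3.4, -12.3, 7.3]
width: 15.3
gripper_force: 59.3
```

Emit:
carry_out(
  deltas=[0,0,0,0,0.003,0,1,0,0,0,0,0,0,1,0,0,0,0,0,0,-1,0,0,0,0,0,0,-1,0,0,0,0,0,0,-1,0,0,0,0,0,0,-1,0,0,0,0,0,0,-1,0,0,0,0,0,-0.045,-1,0,0,0,0,0,-0.055,-1,0,0,0,0,0,-0.055,-1],
)

```text
clock: 7.82
eef_pos: [435.8, 213.8, 220.3]
tool_rot: [3.142, 0.001, 0.327]
force: [0.6, 1.3, 0.8]
width: 85.5
gripper_force: 0.0
```

```bash
python3 d.py 445 -279 215 18.7
```

```text
clk 7.825 pos [435.8 213.8 220.3] rpy [1.800e+02 3.000e-02 1.873e+01] F [0.6 1.3 0.8] w 85.5 0.0
turn deg [0.   0.03 0.03] shift after turn mm [-149.3  469.7    5.3] before [-149.5  469.6    5.4]
```

Emit:
carry_out(
  deltas=[0,0,0,-0.01245,0.0391,0,-1,0,0,0,-0.01245,0.0391,0,-1,0,0,0,-0.01245,0.0391,0,-1,0,0,0,-0.01245,0.0391,0,-1,0,0,0,-0.01245,0.0391,0,-1,0,0,0,-0.01245,0.0391,0,-1,0,0,0,-0.01245,0.0391,0,-1,0,0,0,-0.01245,0.0391,0,-1,0,0,0,-0.01245,0.0391,0,-1,0,0,0,-0.01245,0.0391,0,-1,0,0,0,-0.01245,0.0391,0,-1,0,0,0,-0.01245,0.0391,0,-1],
)

```text
clock: 9.32
eef_pos: [445.1, -279.6, 218.7]
tool_rot: [-3.141, 0.0, 0.327]
force: [0.2, 0.7, -0.6]
width: 85.3
gripper_force: 0.0
```

```bash
python3 d.py 445 -279 37.3 18.7; python3 - <<'E'
from h import *
s=ctrl.get_image("side")[:,:,::-1];t=ctrl.get_image("top")[:,:,::-1]
cv2.imwrite("pics/side2.png",s);cv2.imwrite("pics/top2.png",t)
r=lambda i,x0,y0,w,h:cv2.resize(i[y0:y0+h,x0:x0+w],(w*5,h*5),interpolation=cv2.INTER_CUBIC)
cv2.imwrite("pics/c3.png",np.vstack([np.hstack([r(t,220,170,70,70),r(s,280,145,80,70)]),np.hstack([r(t,355,205,70,50),r(s,290,245,80,50)])]))
for n in("top","side"):print(n,"expected tip/seat centre px",proj(n,[[494.7,44.3,46],[497,45.5,46],[445,-279,76]]).round(1).tolist())
E
```

```text
clk 9.325 pos [ 445.1 -279.6  218.7] rpy [-179.98    0.     18.73] F [ 0.2  0.7 -0.6] w 85.3 0.0
turn deg [-0.02  0.    0.03] shift after turn mm [ 1.000e-01 -6.000e-01  1.814e+02] before [ 1.000e-01 -5.000e-01  1.814e+02]
top expected tip/seat centre px [[250.4, 204.4], [249.9, 203.3], [396.2, 227.6]]
side expected tip/seat centre px [[321.8, 177.5], [322.6, 177.1], [333.5, 260.6]]
```

View pics/c3.png

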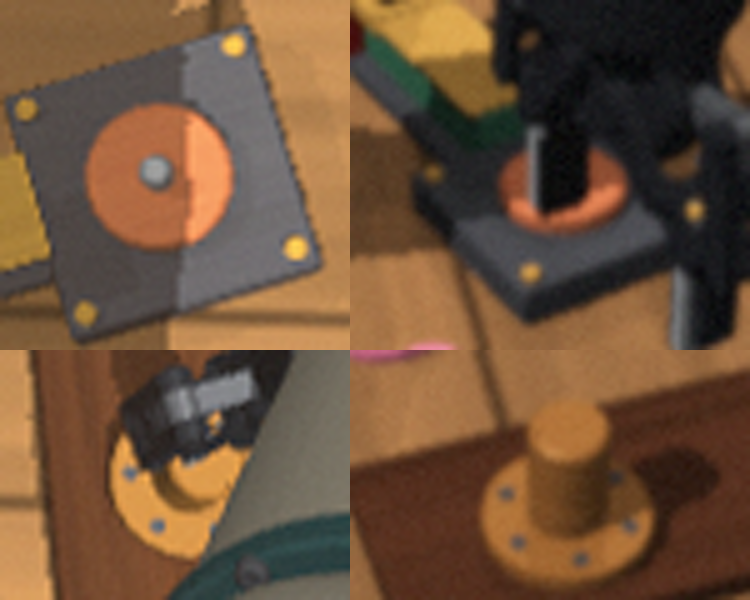

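The upper-left crop shows the open guard, the copper seat centred at about top-view (251.6,204.8) and the pin tip at about (250.8,203.8). The fingers are over the flange hub.

```bash
python3 - <<'E'
from h import *
t=cv2.imread("pics/top2.png")[170:240,220:290];t=cv2.resize(t,None,fx=8,fy=8,interpolation=cv2.INTER_CUBIC);hsv=cv2.cvtColor(t,cv2.COLOR_BGR2HSV)
px=lambda p:(np.asarray(p,float)+.5)/8-.5+[220,170]
m=cv2.inRange(hsv,(0,100,60),(17,255,255));m[:,:100]=0
c=max(cv2.findContours(m,0,1)[0],key=cv2.contourArea)
p=plane("top",px(c[:,0]),34)[:,:2].astype(np.float32);(e,ax,_)=cv2.fitEllipse(p);print("seat",np.round(e,1),np.round(ax,1))
k=np.zeros_like(m);cv2.drawContours(k,[c],-1,255,-1);k=cv2.erode(k,np.ones((25,25)))
g=cv2.inRange(hsv,(0,0,60),(180,70,255))&k
M=cv2.moments(g,True);q=px([M["m10"]/M["m00"],M["m01"]/M["m00"]]);print("pin px",q,"area",M["m00"]/64,plane("top",[q],45).round(1))
y=cv2.inRange(hsv,(18,120,110),(32,255,255));L=[]
for d in cv2.findContours(y,0,1)[0]:
    a=cv2.contourArea(d)/64
    if 5<a<60:
        M=cv2.moments(d);u=px([M["m10"]/M["m00"],M["m01"]/M["m00"]]);L.append(plane("top",[u],25)[0]);print(u.round(1),round(a,1),L[-1].round(1))
print(np.mean(L,0).round(1))
E
```

```text
seat [497.   30.3] [167.8 172.7]Traceback (most recent call last):
  File "<stdin>", line 9, in <module>
ZeroDivisionError: float division by zero
```

Emit:
carry_out(
  deltas=[0,0,0,0,0,0.0363,-1,0,0,0,0,0,0.0363,-1,0,0,0,0,0,0.0363,-1,0,0,0,0,0,0.0363,-1,0,0,0,0,0,0.0362,-1,0,0,0,0,0,0,-1,0,0,0,0,0,0,0.4,0,0,0,0,0,0,0.4,0,0,0,0,0,0,1,0,0,0,0,0,0,1,0,0,0,0,0,0,1,0,0,0,0,0,0,1],
)

```text
clock: 10.92
eef_pos: [446.1, -278.7, 38.9]
tool_rot: [3.14, -0.002, 0.327]
force: [-0.6, 1.2, 7.7]
width: 32.4
gripper_force: 59.0
```

```bash
cat > pin.py <<'E'
from h import *
t=cv2.imread("pics/top2.png")[170:240,220:290];t=cv2.resize(t,None,fx=8,fy=8,interpolation=cv2.INTER_CUBIC);hsv=cv2.cvtColor(t,cv2.COLOR_BGR2HSV)
px=lambda p:(np.asarray(p,float)+.5)/8-.5+[220,170]
k=np.zeros(t.shape[:2],np.uint8);cv2.circle(k,(256,282),140,255,-1)
m=cv2.inRange(hsv,(0,100,60),(18,255,255))&k
c=max(cv2.findContours(m,0,1)[0],key=cv2.contourArea)
p=plane("top",px(c[:,0]),34)[:,:2].astype(np.float32);(e,ax,_)=cv2.fitEllipse(p);print("seat",np.round(e,1),np.round(ax,1))
k[:]=0;cv2.circle(k,(252,275),50,255,-1);g=cv2.inRange(hsv,(0,0,60),(180,90,255))&k
M=cv2.moments(g,True);q=px([M["m10"]/M["m00"],M["m01"]/M["m00"]]);print("pin px",q,"area",M["m00"]/64,plane("top",[q],44).round(1))
y=cv2.inRange(hsv,(18,120,110),(32,255,255));L=[]
for d in cv2.findContours(y,0,1)[0]:
    a=cv2.contourArea(d)/64
    if 5<a<60:
        M=cv2.moments(d);u=px([M["m10"]/M["m00"],M["m01"]/M["m00"]]);L.append(plane("top",[u],25)[0]);print(u.round(1),round(a,1),L[-1].round(1))
print(np.mean(L,0).round(1))
E
python3 pin.py
```

```text
seat [495.9  43.7] [67.8 69.4]
pin px [250.80458003 203.98251876] area 37.484375 [[496.   43.7  44. ]]
[236.6 232.2] 14.8 [433.5  75.5  25. ]
[278.7 219.1] 15.3 [466.1 -19.3  25. ]
[224.8 191.4] 13.6 [527.9 108.4  25. ]
[266.2 178.6] 13.5 [560.6  13.5  25. ]
[497.   44.5  25. ]
```

Emit:
carry_out(
  deltas=[0,0,0,0,0,-0.01,1,0,0,0,0,0,-0.03,1,0,0,0,0,0,-0.04,1,0,0,0,0,0,-0.04,1,0,0,0,0,0,-0.02,1,0,0,0,0,0,0,1],
)

```text
clock: 11.68
eef_pos: [446.0, -278.9, 179.2]
tool_rot: [3.139, -0.002, 0.327]
force: [0.8, -0.1, -3.7]
width: 32.3
gripper_force: 60.4
```

```bash
python3 d.py 496 44.5 179 18.7
```

```text
clk 11.675 pos [ 446.  -278.9  179.2] rpy [ 1.7985e+02 -1.3000e-01  1.8720e+01] F [ 0.8 -0.1 -3.7] w 32.3 60.3908484976273
turn deg [ 0.15 -0.13  0.02] shift after turn mm [ 1.511e+02 -2.903e+02  2.000e-01] before [ 151.2 -290.2   -0.3]
```

Emit:
carry_out(
  deltas=[0,0,0,0.0151,-0.029,0,1,0,0,0,0.0151,-0.029,0,1,0,0,0,0.0151,-0.029,0,1,0,0,0,0.0151,-0.029,0,1,0,0,0,0.0151,-0.029,0,1,0,0,0,0.0151,-0.029,0,1,0,0,0,0.0151,-0.029,0,1,0,0,0,0.0151,-0.029,0,1,0,0,0,0.0151,-0.029,0,1,0,0,0,0.0151,-0.029,0,1,0,0,0,0,0,0.03,1,0,0,0,0,0,0.03,1],
)

```text
clock: 13.18
eef_pos: [494.4, 45.3, 115.9]
tool_rot: [-3.141, 0.001, 0.328]
force: [0.1, 0.9, -3.2]
width: 32.1
gripper_force: 60.5
```

Emit:
carry_out(
  deltas=[0,0,0,0,0,0.02,1,0,0,0,0,0,0.01,1,0,0,0,0,0,0,1,0,0,0,0,0,0,1],
)

```text
clock: 13.68
eef_pos: [495.7, 44.7, 87.9]
tool_rot: [3.141, -0.001, 0.327]
force: [-0.1, 0.0, -3.9]
width: 32.7
gripper_force: 60.5
```

```bash
python3 d.py 495.8 44 57 18.7; python3 - <<'E'
from h import *
s=ctrl.get_image("side")[:,:,::-1];t=ctrl.get_image("top")[:,:,::-1]
cv2.imwrite("pics/side3.png",s);cv2.imwrite("pics/top3.png",t)
r=lambda i,x0,y0,w,h:cv2.resize(i[y0:y0+h,x0:x0+w],(w*4,h*4),interpolation=cv2.INTER_CUBIC)
cv2.imwrite("pics/c4.png",np.hstack([r(t,200,150,100,100),r(s,270,110,100,100)]))
a=np.arange(0,6.3,.1)
for n in("top","side"):
  p=ctrl.read_state()["eef_pos"];p=np.c_[p[0]+36*np.cos(a),p[1]+36*np.sin(a),0*a+p[2]-22.9+10];u=proj(n,p);print(n,"expected disc px range",u.min(0).round(1),u.max(0).round(1))
E
```

```text
clk 13.675 pos [495.7  44.7  87.9] rpy [ 1.7999e+02 -6.0000e-02  1.8720e+01] F [-0.1  0.  -3.9] w 32.7 60.45364474528469
turn deg [ 0.01 -0.06  0.02] shift after turn mm [-0.1  0.7 30.9] before [-0.1  0.7 30.9]
top expected disc px range [232.2 185.3] [264.8 217.4]
side expected disc px range [308.3 160.3] [336.2 176.2]
```

View pics/c4.png

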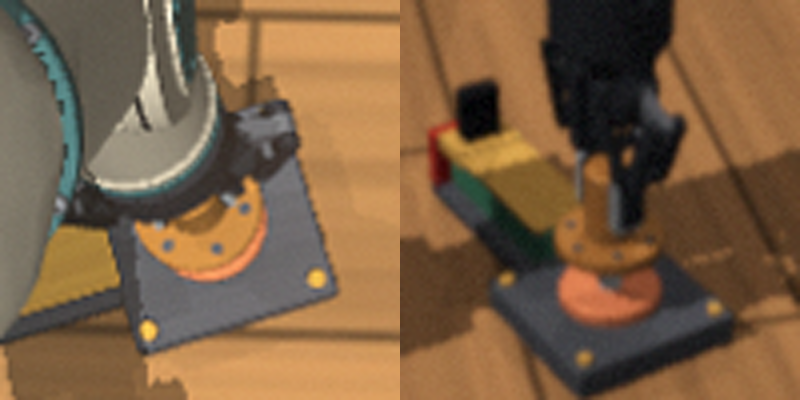

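The side crop shows the level flange directly above the pin and seat, and the guard at the red stop. In the top crop the disc's right edge is at about column 266, so I'll measure that.

```bash
python3 - <<'E'
from h import *
from scipy.optimize import least_squares
def circ(n,f,lo,hi,box,z,r,keep):
    im=cv2.imread(f);x0,y0,x1,y1=box;g=cv2.resize(im[y0:y1,x0:x1],None,fx=8,fy=8,interpolation=cv2.INTER_CUBIC)
    m=cv2.inRange(cv2.cvtColor(g,cv2.COLOR_BGR2HSV),lo,hi)
    c=max(cv2.findContours(m,0,1)[0],key=cv2.contourArea)[:,0]
    u=(c+.5)/8-.5+[x0,y0];u=u[keep(u)];p=plane(n,u,z)[:,:2]
    s=least_squares(lambda v:np.hypot(*(p-v).T)-r,p.mean(0),loss="soft_l1",f_scale=.5)
    print(n,z,s.x.round(2),"n",len(p),"rms",np.abs(s.fun).mean().round(2))
b=(11,90,80)
circ("top","pics/top3.png",(11,90,100),(24,255,255),(234,195,275,225),75,36,lambda u:(u[:,1]>205)|(u[:,0]>263))
circ("side","pics/side3.png",(9,90,60),(24,255,255),(306,160,340,180),75,36,lambda u:(u[:,1]>169)&(u[:,1]<178))
circ("side","pics/side3.png",(0,100,60),(9,255,255),(306,172,340,195),34,34,lambda u:u[:,1]<184)
E
```

```text
top 75 [492.78  41.82] n 521 rms 2.16
side 75 [493.54  30.63] n 220 rms 4.16
side 34 [496.35  22.8 ] n 600 rms 7.68
```

Emit:
carry_out(
  deltas=[0,0,0,0,0.0005,0.008,1,0,0,0,0,0,0.008,1,0,0,0,0,0,0.003,1,0,0,0,0,0,0.002,1,0,0,0,0,0,0,1],
)

```text
clock: 14.4
eef_pos: [495.4, 44.2, 66.3]
tool_rot: [-3.142, 0.0, 0.327]
force: [-0.2, -0.3, -3.8]
width: 32.8
gripper_force: 60.5
```

Emit:
carry_out(
  deltas=[0,0,0,0,0,0.002,1,0,0,0,0,0,0,1],
)

```text
clock: 14.65
eef_pos: [495.4, 44.2, 64.4]
tool_rot: [3.142, 0.0, 0.327]
force: [-1.1, 0.3, -3.3]
width: 32.6
gripper_force: 60.5
```

Emit:
carry_out(
  deltas=[0,0,0,0,0,0.002,1,0,0,0,0,0,0,1],
)

```text
clock: 14.9
eef_pos: [495.3, 44.2, 62.3]
tool_rot: [-3.142, 0.0, 0.327]
force: [0.6, 0.7, -3.3]
width: 32.4
gripper_force: 60.5
```

Emit:
carry_out(
  deltas=[0,0,0,0,0,0.002,1,0,0,0,0,0,0.002,1,0,0,0,0,0,0.001,1,0,0,0,0,0,0,1],
)

```text
clock: 15.4
eef_pos: [495.3, 44.2, 57.3]
tool_rot: [-3.142, 0.0, 0.327]
force: [-0.0, -0.0, -3.6]
width: 32.6
gripper_force: 60.5
```

Emit:
carry_out(
  deltas=[0,0,0,0,0,0.002,1,0,0,0,0,0,0,1],
)

```text
clock: 15.65
eef_pos: [495.5, 44.2, 55.8]
tool_rot: [3.142, -0.0, 0.327]
force: [-1.0, -0.8, 4.1]
width: 32.4
gripper_force: 61.2
```

Emit:
carry_out(
  deltas=[0,0,0,0,0,0.002,1,0,0,0,0,0,0,1],
)

```text
clock: 15.9
eef_pos: [495.5, 44.2, 53.6]
tool_rot: [3.142, -0.0, 0.327]
force: [-0.5, 0.4, 5.6]
width: 32.5
gripper_force: 61.3
```

Emit:
carry_out(
  deltas=[0,0,0,0,0,0.002,1,0,0,0,0,0,0.002,1,0,0,0,0,0,0,1],
)

```text
clock: 16.27
eef_pos: [495.5, 44.2, 49.9]
tool_rot: [3.142, -0.0, 0.327]
force: [-1.7, 0.3, 9.6]
width: 32.4
gripper_force: 61.6
```

Emit:
carry_out(
  deltas=[0,0,0,0,0,0.0015,1,0,0,0,0,0,0,1],
)

```text
clock: 16.52
eef_pos: [495.5, 44.2, 48.9]
tool_rot: [3.142, -0.001, 0.327]
force: [-3.1, -0.1, 13.8]
width: 32.1
gripper_force: 62.3
```

Emit:
carry_out(
  deltas=[0,0,0,0,0,0.001,1,0,0,0,0,0,0,1],
)

```text
clock: 16.77
eef_pos: [495.6, 44.2, 48.8]
tool_rot: [3.141, -0.001, 0.327]
force: [-4.2, 0.6, 23.3]
width: 32.3
gripper_force: 63.4
```

```bash
python3 - <<'E'
from h import *
s=ctrl.get_image("side")[:,:,::-1]
cv2.imwrite("pics/c5.png",cv2.resize(s[110:300,260:460],None,fx=3,fy=3,interpolation=cv2.INTER_CUBIC))
E
```

```text
(no output)
```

View pics/c5.png

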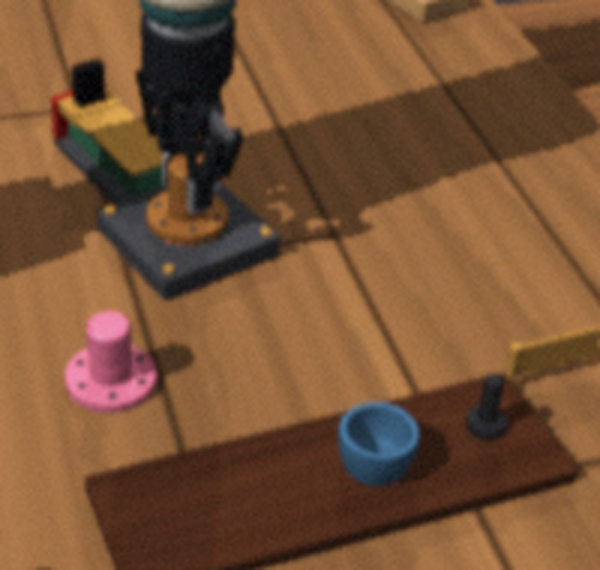

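Emit:
carry_out(
  deltas=[0,0,0,0,0,0,1,0,0,0,0,0,0,1,0,0,0,0,0,0,1],
)

```text
clock: 17.2
eef_pos: [495.6, 44.3, 48.8]
tool_rot: [3.141, -0.001, 0.327]
force: [-4.6, -0.6, 23.3]
width: 32.7
gripper_force: 63.4
```

The crop shows the flange pressed level on the seat, the guard at the red stop, and the cup and swivel pin still standing in place.

```bash
python3 -c "
from cell import ctrl
print(ctrl.finish_job())"
```

```text
the job is handed in; nothing more can be done
None
```

I handed the job in at about 17 s, with the guard at its stop and the gripper holding the flange on the pin and pressed fully down (about 23 N at the wrist); the cup and swivel pin stand where they were, and the hand-in returned no verdict.

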